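Prop the self-closing lid of the drying chest and unload the boxes

TASK

Unload the drying chest: slide the bolt on its lid all the way open, swing the lid up and prop it with the wooden wedge stood thin end down in the trough behind the chamber (the lid slowly closes by itself), then take out every oval box there is and stand it upright on the order sheets. When all are out, take the wedge away and set it down on the table, let the lid close fully, and slide the bolt fully home again. Leave the other things on the table where they are.

Things in the scene. Friction and masses are not known exactly. Their poses are not given: they have to be found in the camera images.
- chest: low drying chest of pale wood with a hinged lid, 180 mm deep (its x), 332 mm wide (its y), walls 85 mm high, fixed to the table; origin under its centre on the table top, z up, front towards its -x. A steel keeper for the bolt stands on its left side (chest x -0.085 to -0.051, y 0.166 to 0.184), 117 mm high
- chamber_floor (a point): middle of the chamber floor, 30 mm above the table. Under the lid the chamber is 112 mm in the chest's x, 314 mm in its y, 55 mm deep; floor slats 8 mm high part it into three bays 68 mm wide in y, centred at y -0.092, 0 and 0.092 from this point; the slats between are 24 mm wide, the end slats fill the rest
- trough_floor (a point): middle of the floor of the trough behind the chamber (beyond its 9 mm rear wall), 52 mm above the table: 40 mm wide in the chest's x, 33 mm deep, 314 mm long in its y; the wedge may stand anywhere along it
- lid (a joint): angle of the lid in rad: 0 shut, 1.95 at its stop, leaning back. Axis along the chest's y at chest x 0.085, 86 mm above the table; lid 12 mm thick, 330 wide, reaching 178 forward of the axis, 0.18 kg. Spring and damper shut it slowly: let go at 1.9 it sinks to 1.3 in about 13 s and shuts in about 25 s; it resists fast moves (2 N m per rad/s). On the wedge it rests at about 1.3 to 1.6
- lid_handle (a point): middle of the grip bar of the steel bow handle at the lid's front edge: round bar 14 mm thick along the lid's y, 76 mm free length between two posts at y -0.045 and 0.045, 33 mm of free space between bar and lid edge; 217.5 mm from the lid's axis, 6 mm above the lid's underside. Pinched from above with one finger inside the bow, the bar turns between the fingers as the lid swings
- bolt (a joint): how far the slide bolt on the lid is drawn, in m: 0 fully home (its end is under the keeper and the lid cannot be lifted), 0.042 fully open at its stop. It moves along the lid's y, towards the chest's -y to open; friction about 2 N, it stays where it is left
- bolt_grip (a point): centre of the upper part of the bolt's dark steel grip, a block 26 mm in the chest's x, 16 mm in its y, rising 34 mm above the lid's top; this point lies 27 mm above the lid's top, near the lid's front left corner, and moves with the bolt and lid
- wedge_mid (a point): centre (halfway up) of the loose wooden prop wedge, 84 mm tall, 50 mm wide in its y, tapering in its x from 48 mm at the top to 32 mm at the foot; it stands on its thin end on the table in front of the chest
- sheets: stack of order sheets lying flat on the grey iron table, left of the leaning white carton (fixed, 100 to 151 mm high, between sheets and chest), 276 mm in its x, 212 mm in its y, 6 mm thick, fixed; origin under its centre
- box1_mid (a point): centre (halfway up) of an oval bent-wood box, closed: 60 mm in its x, 86 mm in its y, 42 mm high, 0.08 kg; stands upright in a bay of the chest, its long side along the chest's x. Two or three such boxes are there; the absent ones read None
- box2_mid (a point): centre (halfway up) of an oval bent-wood box, closed: 60 mm in its x, 86 mm in its y, 42 mm high, 0.08 kg; stands upright in a bay of the chest, its long side along the chest's x. Two or three such boxes are there; the absent ones read None
- box3_mid (a point): centre (halfway up) of an oval bent-wood box, closed: 60 mm in its x, 86 mm in its y, 42 mm high, 0.08 kg; stands upright in a bay of the chest, its long side along the chest's x. Two or three such boxes are there; the absent ones read None
- glue: glue bottle, 55 mm across, 160 mm tall, at the back left; leave alone
- hammer: tack hammer, 239 mm long, lying at the back left; leave alone
- tacks: round tin of tacks, 55 mm across, 21 mm high, at the front; leave alone
- pencil: pencil, 136 mm, at the front right; leave alone
- cork_block: cork sanding block, 42 x 68 x 30 mm, right of the chest's front; leave alone

How it is judged:
By the outcome, as a careful person would: the job done as asked, in the order asked, and still so for the second after the job is handed in, with the robot touching nothing.
Of box1, box2, box3 only 2 to 3 are there at a start; the rules pass over those that are not, and their reading is None.
At some moment in a run one of box1, box2, box3 may be knocked a few centimetres aside while the robot is not near it.
It also fails if it takes over 210 s, if anything falls off the work surface, if the arm or the gripper's body presses on something with over 40 N, if the wrist force passes 120 N, or if a joint passes its speed limit or range.

ROBOT

A 7-joint arm with a two-finger parallel gripper is mounted at the origin on a cart in front of the work surface, level with it; the furniture and walls round the work are solid. World frame = base frame: x ahead of the robot, y to its left, z up, the work surface at z = 0. Lengths are in mm, angles in rad, forces in N, time in s.
With the tool pointing down it reaches from about 425 to 925 mm from the base axis. Payload 6.8 kg.
Tool frame: the origin (TCP) lies midway between the tips of the shut fingers; the grasp point (between the pads) lies 19 mm behind it; x points along the fingers, z is the direction in which the jaws open and shut, and the axes are right-handed (so a half turn about x gives the same grasp; the last joint's range is limited). The gripper opens to 88 mm and grips with 3 to 60 N. Pads are 20 mm wide; open, the fingers measure 115 mm over their backs; the gripper's body (75 mm by 178 mm) begins 61 mm behind the grasp point.
Start: joints at [-1.385, 0.477, 0.022, 1.555, -0.011, 1.109, -0.083], TCP at [195.47, 646.095, 222.664] pointing down, gripper open.
Joint ranges: [-2.96, 2.96], [-0.34, 2.1], [-1.41, 1.46], [0.24, 2.44], [-1.37, 4.51], [0.17, 1.92], [-2.96, 2.96]. Speed limits (rad/s): [2.39, 2.39, 3.14, 3.14, 3.14, 3.14, 3.14].

INTERFACE

Orientations are given as a unit quaternion [w, x, y, z].
In Python, from station import manip gives the robot as it stands. The module is installed in compiled form; this text tells all that it offers. Calls block until the motion is done:
- manip.move_to(position, orientation): joint-space move of the TCP to a pose.
- manip.move_straight(position, attitude=None, feed=150, stop_force=None): straight line of the TCP; attitude=None keeps the orientation; feed is the mean speed in mm/s. With stop_force (N) it stops when the force on the tool has changed by that much, and returns True; else False.
- manip.movej(angles): joint-space move.
- manip.gripper_to(opening, effort=None): finger opening in mm; effort is the grip in N (None keeps the last); returns when the fingers have stopped.
- manip.hold(seconds).
- manip.inverse_kinematics(position, orientation): joint angles nearest the present ones, or None.
- manip.snapshot(name): name is "scene" or "top"; returns a dict with "img" (384x512x3 uint8, blue, green, red), "vertical_fov" (degrees; the focal length in pixels is half the picture's height over the tangent of half this angle, whatever the lens; pixels are square), "cx", "cy" (the principal point, pixels), "position" and "orientation" of the camera in the world. Camera axes: x right, y up, looking along -z (the intrinsics and any distortion apply to the point x, -y, -z); pixel columns grow to the right and rows downward; lengths in mm; the calibration is good to about 2 mm. A picture is of the moment at which its call begins. There is no depth.
A pose or a line that the arm cannot do raises manip.IKError and nothing moves.
- manip.job_done(): hands the job in, once; it reports no verdict.
Readings, each from a call of its own:
- manip.current_clock(): time.
- manip.current_joint_pos(): joint angles.
- manip.current_joint_velocities(): joint speeds.
- manip.current_joint_torque(): joint torques, N m.
- manip.current_ee_pos(): TCP position.
- manip.current_eef_rot(): TCP orientation.
- manip.current_wrist_force(): force on the tool from outside, world axes, zero at the start.
- manip.current_torque(): the same for the moment, N m.
- manip.current_finger_gap(): finger opening in mm.
Only numpy, scipy, OpenCV 4.12 (cv2) and the standard library are available. Lean on these libraries where they do the work, as an engineer would, in place of code of your own. Each camera call takes 0.05 s, during which the arm holds its last target.

## Working session

There is one attempt and no reset: what is moved stays moved. The work goes in short steps, each a Python script; the robot and the scene stay as the last script left them, time stands still between calls to the robot, and variables do not carry over. Pictures are saved under pics/ and viewed, and the job is handed in when it is done.

```bash
ls; mkdir -p pics
python3 - <<'E'
from station import manip
import cv2
print(manip.current_clock(), manip.current_ee_pos(), manip.current_eef_rot(), manip.current_finger_gap())
for n in("scene","top"):
    s=manip.snapshot(n); cv2.imwrite(f"pics/{n}0.png",cv2.resize(s["img"],None,fx=1.5,fy=1.5))
    cv2.imwrite(f"pics/{n}0_raw.png",s["img"])
    print({k:v for k,v in s.items() if k!="img"})
E
```

```text
pics
0.0 [195.33643014 645.51219641 221.70526397] [ 0.5673332  -0.42185086  0.5682556   0.42102313] 87.66518594623635
{'vertical_fov': 49.386677693818974, 'cx': 246.752326268494, 'cy': 190.35584620187524, 'position': array([-384.4066487 , -709.51154465,  828.55634886]), 'orientation': array([ 0.78269551,  0.41609763, -0.22387897, -0.40512801])}
{'vertical_fov': 50.339472125465605, 'cx': 261.6290515836463, 'cy': 189.19192194118287, 'position': array([ 226.94268198,  -75.93883481, 1588.7919883 ]), 'orientation': array([-0.69986645, -0.06514952,  0.0648952 ,  0.7083298 ])}
```

View pics/scene0.png

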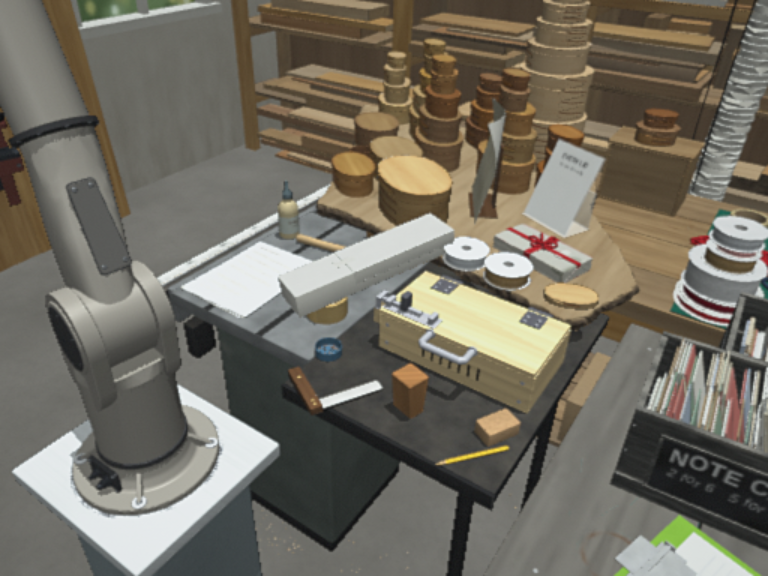

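View pics/top0.png

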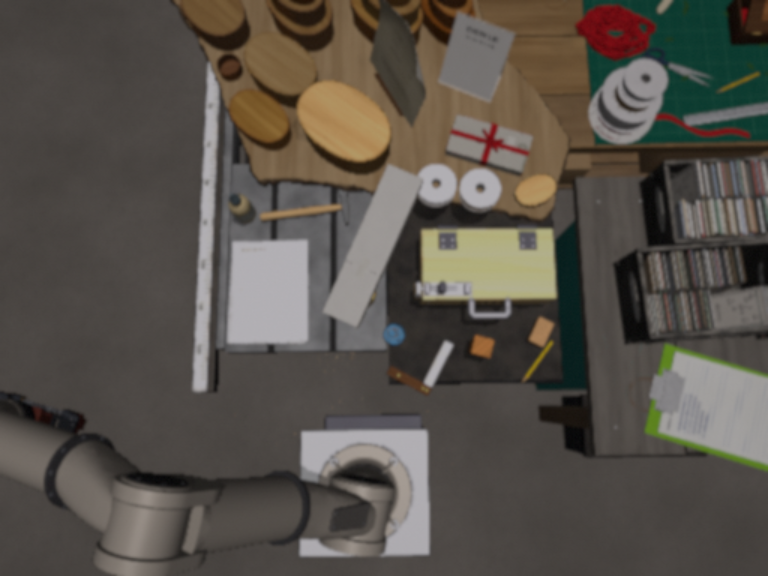

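```bash
cat > h.py <<'E'
import numpy as np, cv2
from scipy.spatial.transform import Rotation as R
from station import manip
def rot(q): q=np.asarray(q); return R.from_quat([q[1],q[2],q[3],q[0]])
def quat(r): x,y,z,w=r.as_quat(); return [w,x,y,z]
def foc(s): return s["img"].shape[0]/2/np.tan(np.radians(s["vertical_fov"]/2))
def ray(s,uv):
    f=foc(s); d=np.array([(uv[0]-s["cx"])/f,-(uv[1]-s["cy"])/f,-1.]); return np.array(s["position"]),rot(s["orientation"]).apply(d)
def onz(s,uv,z):
    p,d=ray(s,uv); return p+d*(z-p[2])/d[2]
def proj(s,P):
    c=rot(s["orientation"]).inv().apply(np.asarray(P,float)-s["position"]); f=foc(s)
    return np.array([s["cx"]+f*c[...,0]/-c[...,2], s["cy"]-f*c[...,1]/-c[...,2]]).T
def tri(s1,u1,s2,u2):
    p,d=ray(s1,u1);q,e=ray(s2,u2);d=d/np.linalg.norm(d);e=e/np.linalg.norm(e)
    t=np.linalg.lstsq(np.c_[d,-e],q-p,rcond=None)[0]; a=p+d*t[0];b=q+e*t[1]
    return (a+b)/2,np.linalg.norm(a-b)
import json,os
def save(n,tag):
    s=manip.snapshot(n); cv2.imwrite(f"pics/{tag}_raw.png",s["img"]); np.savez(f"pics/{tag}.npz",**s); return s
def load(tag): return {k:(v if v.ndim else float(v)) for k,v in np.load(f"pics/{tag}.npz").items()}
def crop(s,x0,y0,x1,y1,k,name):
    c=cv2.resize(s["img"][y0:y1,x0:x1],None,fx=k,fy=k,interpolation=cv2.INTER_CUBIC)
    for i in range(0,x1-x0,10): cv2.putText(c,str(x0+i),(i*k,8),0,.3,(0,0,255)); cv2.line(c,(i*k,10),(i*k,14),(0,0,255))
    for i in range(0,y1-y0,10): cv2.putText(c,str(y0+i),(0,i*k+4),0,.3,(0,0,255))
    cv2.imwrite(f"pics/{name}.png",c)
E
python3 - <<'E'
from h import *
for n in("scene","top"): save(n,n+"A")
s=load("sceneA");t=load("topA")
crop(t,245,140,385,260,5,"c_top"); crop(s,185,170,395,320,3,"c_scene"); crop(t,140,100,290,240,4,"c_top2")
print(proj(t,[[0,0,0],[600,0,0],[600,200,0]]),proj(s,[[0,0,0],[600,0,0]]))
E
```

```text
[[242.56976763 327.58305996]
 [242.06713769 170.42831045]
 [191.93744699 171.02572869]] [[ 99.1139519  303.76316505]
 [238.05561896 195.52156933]]
```

View pics/c_top.png

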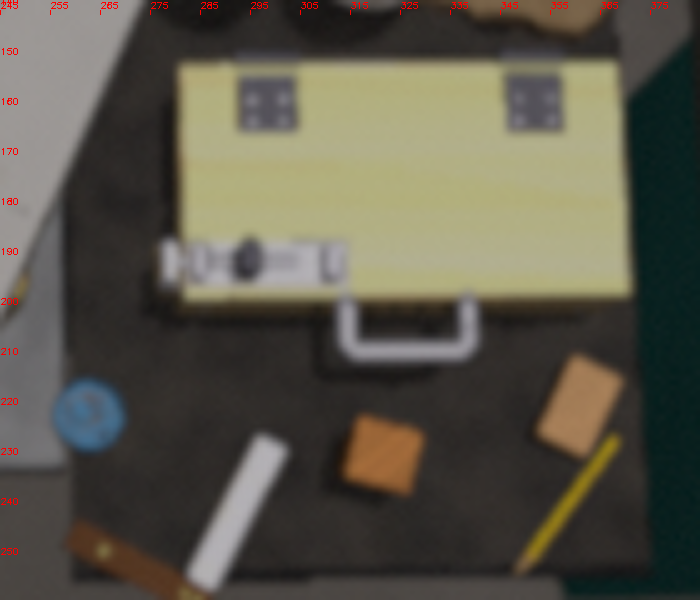

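View pics/c_scene.png

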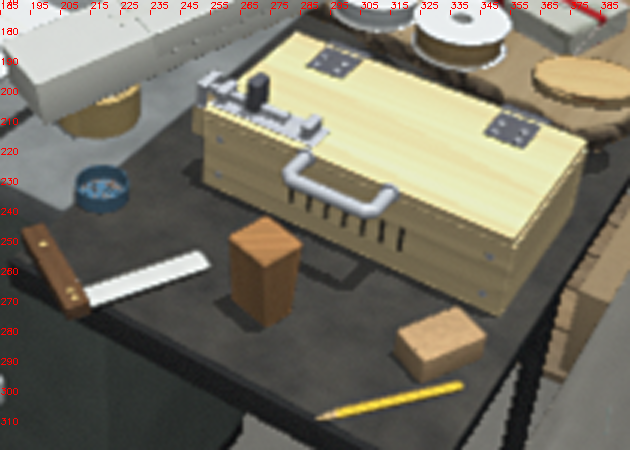

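View pics/c_top2.png

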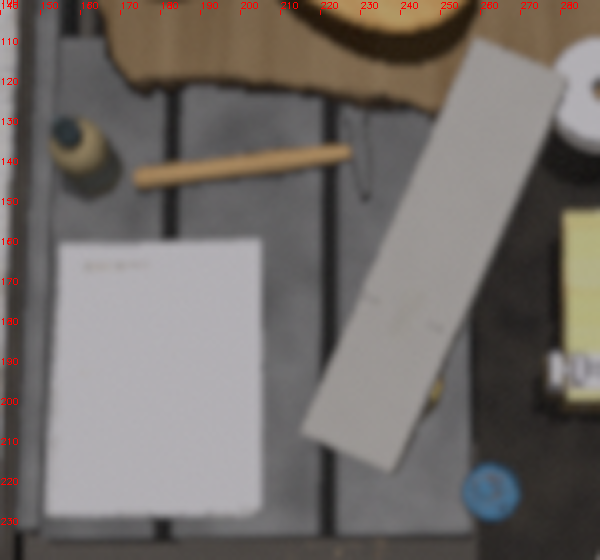

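Run:
```python
from h import *
from scipy.optimize import least_squares
s=load("sceneA");t=load("topA")
# subpix lid contour in top
hsv=cv2.cvtColor(t["img"],cv2.COLOR_BGR2HSV)
m=cv2.inRange(hsv,(22,60,120),(35,255,255)); m[:, :270]=0;m[:145]=0;m[205:]=0;m[:,380:]=0
m=cv2.morphologyEx(m,cv2.MORPH_CLOSE,np.ones((25,25)))
c=max(cv2.findContours(m,0,2)[0],key=cv2.contourArea); print(cv2.minAreaRect(c), cv2.boundingRect(c)); print(cv2.approxPolyDP(c,4,True)[:,0].tolist())
for z in (98,):
  for uv in [(280.8,152.4),(368.6,152.4),(371.2,199.4),(281.4,199.8)]: print('top',onz(t,uv,z))
  for uv in [(284.3,180.7),(380.3,218.3),(356.7,249.3),(252.7,204.7)]: print('scene',onz(s,uv,z))
# model fit
L=np.array([[85,165],[85,-165],[-93,-165],[-93,165]])
T=np.array([(280.8,152.4),(368.6,152.4),(371.2,199.4),(281.4,199.8)]);S=np.array([(284.3,180.7),(380.3,218.3),(356.7,249.3),(252.7,204.7)])
def W(p,xyz):
    a=np.array(xyz,float); c_,s_=np.cos(p[2]),np.sin(p[2]); return np.c_[p[0]+c_*a[:,0]-s_*a[:,1],p[1]+s_*a[:,0]+c_*a[:,1],a[:,2]]
P=np.c_[L,[98]*4]
for which in ("top","scene","both"):
    f=lambda p:np.r_[*( [(proj(t,W(p,P))-T).ravel()] if which!="scene" else []),*([(proj(s,W(p,P))-S)[:3].ravel()] if which!="top" else [])]
    r=least_squares(f,[600,-130,0],x_scale=[10,10,.1]); print(which,r.x,np.abs(r.fun).max())
```

```text
((325.5, 175.5), (47.0, 89.0), 90.0) (281, 152, 90, 48)
[[281, 153], [282, 199], [370, 198], [368, 153]]
top [ 645.02006364 -151.09959836   98.        ]
top [ 640.9470902  -482.34739844   98.        ]
top [ 461.38761414 -481.2052761    98.        ]
top [ 463.910706   -149.60676067   98.        ]
scene [ 642.63528706 -156.20506928   98.        ]
scene [ 630.49334966 -485.1818108    98.        ]
scene [ 463.61490453 -481.90396084   98.        ]
scene [ 469.76289842 -148.20509947   98.        ]
top [ 5.56750892e+02 -3.16106652e+02 -9.28551531e-03] 0.4433075091826595
scene [ 5.55071787e+02 -3.18750205e+02 -1.64313833e-02] 1.1732731955491715
both [ 5.56331076e+02 -3.17435614e+02 -1.32011149e-02] 1.6704907064995211
```

```bash
cat >> h.py <<'E'
CH=np.array([556.5,-317,-0.011])
def cw(x,y,z): c,s=np.cos(CH[2]),np.sin(CH[2]); return np.array([CH[0]+c*x-s*y,CH[1]+s*x+c*y,z])
def cinv(P): d=np.asarray(P)[:2]-CH[:2]; c,s=np.cos(CH[2]),np.sin(CH[2]); return np.array([c*d[0]+s*d[1],-s*d[0]+c*d[1]])
E
python3 - <<'E'
from h import *
s=load("sceneA");t=load("topA")
crop(s,255,235,295,285,14,"c_w"); crop(s,240,180,300,225,10,"c_b"); crop(t,270,180,345,245,9,"c_wt")
for n,uv,z in [("sheet tl",(155,160.5),6),("tr",(205.5,160),6),("br",(204.8,228.5),6),("bl",(151.3,229),6)]: print(n,onz(t,uv,z))
print("bolt top", onz(t,(245+249/5,140+261/5),125), cinv(onz(t,(245+249/5,140+261/5),125)))
for uv in [(363,415),(425,433),(410,494),(345,480)]: print("wedge",onz(t,(245+uv[0]/5,140+uv[1]/5),84))
print(cinv(onz(t,(245+410/5,140+350/5),92)),"handle")
E
```

```text
sheet tl [643.53206515 347.35923538   6.        ]
tr [643.11674759 145.64695135   6.        ]
br [369.65646142 144.72776825   6.        ]
bl [370.2105881  351.87008305   6.        ]
bolt top [ 487.018533   -197.60658832  125.        ] [-70.79056446 118.62190773]
wedge [ 377.90201662 -282.01399321   84.        ]
wedge [ 364.07682321 -327.17503432   84.        ]
wedge [ 319.53804214 -314.29042377   84.        ]
wedge [ 330.31889723 -267.04963613   84.        ]
[-131.7623811    -1.82597836] handle
```

View pics/c_w.png

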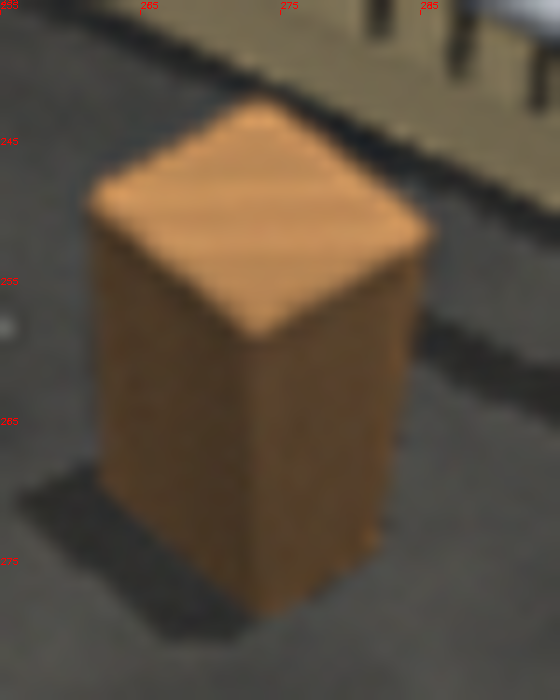

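View pics/c_b.png

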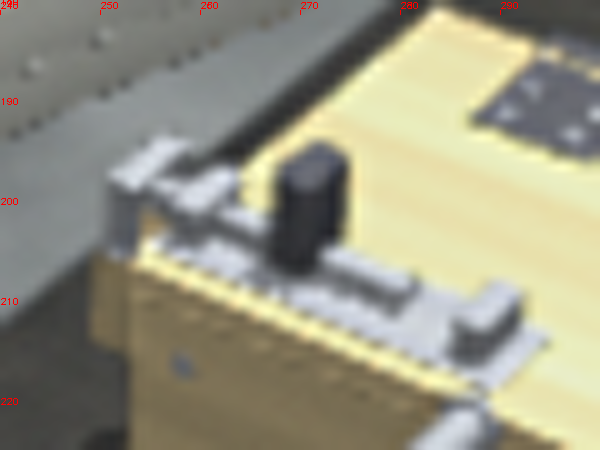

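View pics/c_wt.png

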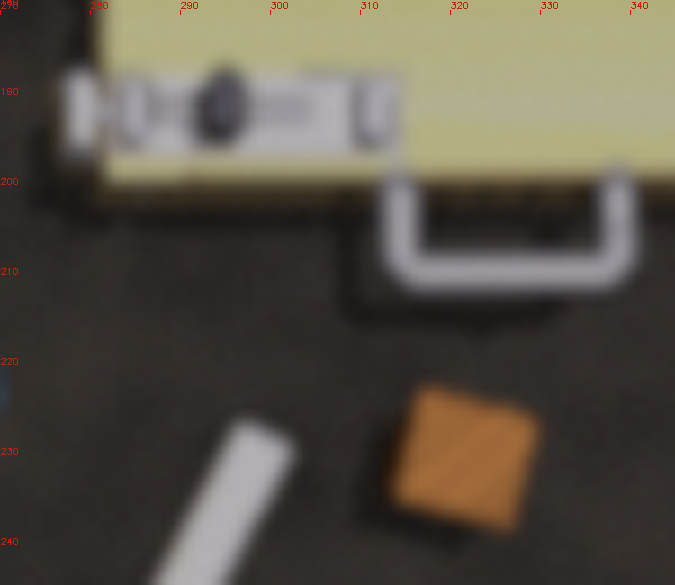

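Run:
```python
from h import *
s=load("sceneA");t=load("topA")
k=lambda u,v:(255+u/14,235+v/14)
T=[onz(s,k(*p),84) for p in [(92,200),(258,335),(432,232),(260,97)]]
F=[onz(s,k(*p),0) for p in [(102,485),(262,613),(378,548)]]
print(np.round(T,1));print(np.round(F,1))
n=np.linalg.norm
print("top L-B",n(T[0]-T[1]),"B-R",n(T[1]-T[2]),"foot L-B",n(F[0]-F[1]),"B-R",n(F[1]-F[2]))
d=T[0]-T[1];print("LB dir",np.degrees(np.arctan2(d[1],d[0])));d=T[2]-T[1];print("BR",np.degrees(np.arctan2(d[1],d[0])))
d=F[0]-F[1];print("foot LB dir",np.degrees(np.arctan2(d[1],d[0])))
# top view
W=np.array([onz(t,(245+a/5,140+b/5),84)[:2] for a,b in [(363,415),(425,433),(410,494),(345,480)]]);print(W.mean(0), np.mean(T,0))
hsv=cv2.cvtColor(t["img"],cv2.COLOR_BGR2HSV)
m=cv2.inRange(hsv,(5,130,90),(20,255,255));m[:215]=0;m[245:]=0;m[:,:305]=0;m[:,335:]=0
c=max(cv2.findContours(m,0,2)[0],key=cv2.contourArea);r=cv2.minAreaRect(c);print(r,onz(t,r[0],84))
# bolt via triangulation of grip top
print(tri(t,(245+249/5,140+255/5),s,(240+316/10,180+155/10)))
print(manip.inverse_kinematics([348,-298,49],quat(R.from_matrix(np.c_[[0,0,-1],[1,0,0],[0,-1,0]]))))
```

```text
[[ 331.4 -271.    84. ]
 [ 318.2 -316.3   84. ]
 [ 361.4 -328.1   84. ]
 [ 375.5 -281.2   84. ]]
[[ 342.4 -269.5    0. ]
 [ 331.3 -313.9    0. ]
 [ 359.5 -323.3    0. ]]
top L-B 47.16316682215672 B-R 44.79137933055557 foot L-B 45.79643747464456 B-R 29.77302907874265
LB dir 73.7217378351838
BR -15.335819299837459
foot LB dir 75.86361388243412
[ 347.9589448  -297.63227186] [ 346.64481112 -299.15895825   84.        ]
((321.5294494628906, 230.38238525390625), (13.824529647827148, 13.096923828125), 14.03624439239502) [ 350.5492862  -295.45161836   84.        ]
(array([ 489.95491068, -198.02102055,  139.95706684]), np.float64(3.848457811197062))
[-0.22295272  0.67169963  1.05827354  2.2449929  -0.91071665  0.75676857
 -0.0935064 ]
```

```bash
cat >> h.py <<'E'
def ori(jaw,tilt=0.,az=None,flip=False):
    """jaw: yaw (rad) of the jaw axis; tilt: tool x leans (sin tilt) along horizontal dir perpendicular to jaw (jaw-90deg) """
    j=np.array([np.cos(jaw),np.sin(jaw),0]); h=np.array([np.sin(jaw),-np.cos(jaw),0])
    x=np.sin(tilt)*h+np.cos(tilt)*np.array([0,0,-1.])
    z=-j if flip else j
    return quat(R.from_matrix(np.c_[x,np.cross(z,x),z]))
def ik(p,q):
    try: return manip.inverse_kinematics(list(map(float,p)),list(map(float,q)))
    except manip.IKError: return None
def best(p,jaw,tilt=0.):
    j0=np.array(manip.current_joint_pos());o=[]
    for f in (0,1):
        q=ori(jaw,tilt,flip=bool(f)); a=ik(p,q)
        if a is not None: o.append((np.abs(np.array(a)-j0).max(),q,a))
    o.sort(key=lambda k:k[0]); return o
def go(p,q):
    manip.move_to(list(map(float,p)),list(map(float,q)))
def st(p,**k): return manip.move_straight(list(map(float,p)),**k)
def rep(m=""): print(m,"t%.1f"%manip.current_clock(),np.round(manip.current_ee_pos(),1),"gap%.1f"%manip.current_finger_gap(),"F",np.round(manip.current_wrist_force(),1))
E
python3 - <<'E'
from h import *
Y=np.pi/2+CH[2]
for nm,p,jaw,tl in [("bolt",cw(-69,118.5,107),Y,0),("boltopen",cw(-69,76,107),Y,0),("handle",cw(-132.5,0,75),CH[2],0),("handleup",cw(165,0,270),CH[2],0),("wedge",(347.5,-298,49),np.radians(74.5),np.radians(25)),("wup",cw(60,60,101),Y,np.radians(25)),("box",cw(-25,92,44),Y,0),("boxR",cw(-25,-92,44),Y,0),("sheet",(507,260,25),0,0),("sheet2",(590,260,25),0,0)]:
    for c,q,a in best(p,jaw,tl): print(nm,round(c,2),np.round(a,2))
E
```

```text
bolt 1.05 [-0.34  0.49  0.79  2.05 -0.49  0.79 -0.84]
bolt 2.39 [-0.34  0.49  0.79  2.05 -0.49  0.79  2.3 ]
boltopen 1.04 [-0.42  0.66  1.06  2.02 -0.75  0.91 -0.53]
boltopen 2.56 [-0.33  0.57  0.91  2.01 -0.61  0.85  2.48]
handle 1.27 [-0.12  0.59  0.85  2.07 -0.65  0.77  1.12]
handle 1.57 [-0.32  0.89  1.27  2.08 -1.04  1.04 -1.66]
handleup 1.27 [-0.12  0.81  0.92  1.21 -0.62  1.41  0.73]
handleup 2.17 [-0.21  0.96  1.26  1.21 -0.9   1.54 -2.26]
wup 1.4 [ 0.01  0.5   0.47  2.03 -1.04  0.44 -0.29]
wup 2.31 [ 0.49  0.46 -0.14  2.   -0.32  0.29  2.22]
box 1.14 [-0.24  0.67  0.73  1.96 -0.65  0.76 -0.7 ]
box 2.33 [-0.09  0.6   0.5   1.95 -0.44  0.7   2.25]
boxR 1.24 [-0.15  1.13  1.26  1.75 -1.16  1.21 -0.13]
boxR 2.7 [ 0.12  0.77  0.66  1.73 -0.61  0.86  2.62]
sheet 0.52 [-0.87  0.6   0.37  1.97 -0.35  0.63 -0.26]
sheet 2.45 [-0.4   0.58 -0.24  1.94  0.21  0.65  2.37]
sheet2 0.59 [-0.79  0.69  0.4   1.79 -0.38  0.74 -0.19]
sheet2 2.53 [-0.34  0.67 -0.24  1.75  0.22  0.75  2.45]
```

Run:
```python
from h import *
Y=np.pi/2+CH[2]
for x in (347.5,390,405,415):
  for y in (-225,-298,-317):
   for tl in (0,8,12,16,20,25,30):
    o=best((x,y,49),np.radians(74.5) if x<350 else Y,np.radians(tl)); print(x,y,tl,[np.round(a[2],2).tolist() for a in o][:1])
```

```text
347.5 -225 0 [[-0.4, 0.6, 1.06, 2.34, -0.89, 0.69, -0.5]]
347.5 -225 8 [[-0.26, 0.42, 0.85, 2.43, -0.91, 0.44, -0.47]]
347.5 -225 12 [[0.62, 0.28, -0.18, 2.43, 0.06, 0.23, 1.69]]
347.5 -225 16 []
347.5 -225 20 []
347.5 -225 25 []
347.5 -225 30 []
347.5 -298 0 [[-0.22, 0.67, 1.06, 2.25, -0.91, 0.76, -0.36]]
347.5 -298 8 [[-0.21, 0.61, 1.06, 2.34, -1.13, 0.66, -0.13]]
347.5 -298 12 [[-0.2, 0.59, 1.06, 2.38, -1.27, 0.63, 0.02]]
347.5 -298 16 [[-0.04, 0.46, 0.84, 2.42, -1.32, 0.47, 0.09]]
347.5 -298 20 [[1.38, 0.43, -0.81, 2.39, 0.98, 0.21, 1.03]]
347.5 -298 25 []
347.5 -298 30 []
347.5 -317 0 [[-0.18, 0.69, 1.06, 2.22, -0.92, 0.78, -0.33]]
347.5 -317 8 [[-0.16, 0.63, 1.06, 2.31, -1.13, 0.68, -0.11]]
347.5 -317 12 [[-0.15, 0.62, 1.06, 2.35, -1.27, 0.66, 0.04]]
347.5 -317 16 [[0.01, 0.48, 0.84, 2.39, -1.31, 0.5, 0.11]]
347.5 -317 20 [[0.36, 0.37, 0.41, 2.42, -1.36, 0.3, 0.19]]
347.5 -317 25 []
347.5 -317 30 []
390 -225 0 [[-0.41, 0.66, 1.06, 2.26, -0.91, 0.74, -0.29]]
390 -225 8 [[-0.39, 0.6, 1.06, 2.35, -1.13, 0.66, -0.05]]
390 -225 12 [[-0.23, 0.46, 0.84, 2.39, -1.12, 0.5, -0.04]]
390 -
[... 2556 characters left out ...]
 0.02]]
415 -298 12 [[-0.22, 0.69, 1.06, 2.25, -1.25, 0.76, 0.15]]
415 -298 16 [[-0.06, 0.55, 0.84, 2.29, -1.26, 0.6, 0.19]]
415 -298 20 [[0.12, 0.47, 0.63, 2.32, -1.33, 0.49, 0.3]]
415 -298 25 [[0.66, 0.4, 0.02, 2.33, -1.37, 0.27, 0.4]]
415 -298 30 [[1.68, 0.75, -1.18, 2.32, 1.47, 0.33, 0.94]]
415 -317 0 [[-0.22, 0.77, 1.06, 2.1, -0.93, 0.85, -0.17]]
415 -317 8 [[-0.19, 0.72, 1.06, 2.19, -1.13, 0.79, 0.04]]
415 -317 12 [[-0.18, 0.71, 1.05, 2.23, -1.25, 0.78, 0.17]]
415 -317 16 [[-0.02, 0.57, 0.84, 2.26, -1.24, 0.62, 0.2]]
415 -317 20 [[0.16, 0.49, 0.63, 2.29, -1.3, 0.52, 0.3]]
415 -317 25 [[0.69, 0.41, 0.02, 2.3, -1.29, 0.29, 0.36]]
415 -317 30 [[1.71, 0.78, -1.19, 2.29, 1.39, 0.35, -2.08]]
```

Run:
```python
from h import *
Y=np.pi/2+CH[2]
rep(); q0=manip.current_eef_rot()
st(np.array(manip.current_ee_pos())+[0,0,130])
p=cw(-69,118.5,200); q=best(p,Y)[0][1]
go(p,q); rep("above")
manip.gripper_to(40,10)
st(cw(-69,118.5,107),feed=100,stop_force=8); rep("down")
s=save("top","b1t");crop(s,245,140,345,220,6,"b1t")
s=save("scene","b1s");crop(s,220,140,330,240,6,"b1s")
```

```text
t0.2 [195.4 645.8 222.1] gap87.9 F [-0.1 -1.  -0.2]
above t4.4 [ 489.3 -197.   200. ] gap87.9 F [0.9 0.3 0.1]
down t6.1 [ 487.8 -198.1  112.2] gap39.8 F [-3.5  1.3 14.3]
```

View pics/b1s.png

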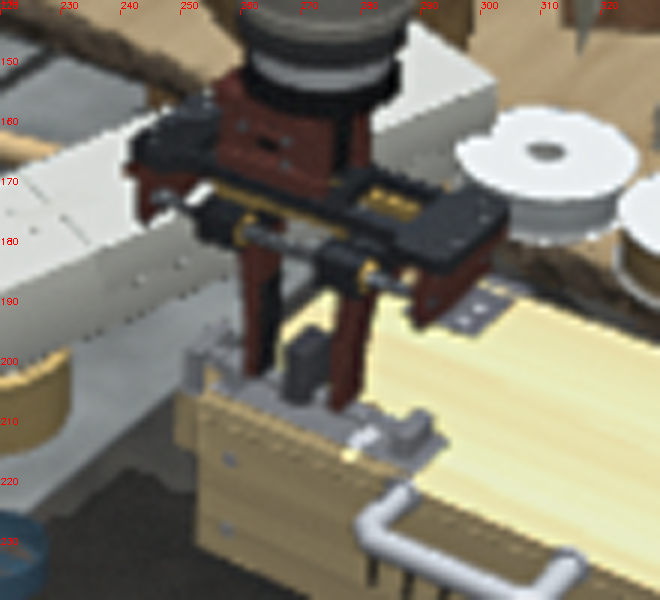

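Run:
```python
from h import *
st(cw(-69,118.5,116),feed=50); 
manip.gripper_to(5,15); rep("closed")
p=np.array(manip.current_ee_pos()); print(cinv(p))
d=cw(0,-1,0)-cw(0,0,0)
print(st(p+d*46,feed=40,stop_force=18)); rep("slid"); e=np.array(manip.current_ee_pos()); print(cinv(e),cinv(e)-cinv(p))
```

```text
closed t6.9 [ 488.7 -197.7  115.8] gap15.8 F [-0.  -0.2 -1.1]
[-69.13671682 118.58442518]
True
slid t7.9 [ 488.3 -237.3  115.7] gap16.0 F [-0.9  0.9  5.6]
[-69.03569676  78.93808427] [  0.10102005 -39.64634091]
```

Run:
```python
from h import *
p=np.array(manip.current_ee_pos())
d=cw(0,-1,0)-cw(0,0,0)
print(st(p+d*5,feed=15,stop_force=20)); rep("slid"); e=np.array(manip.current_ee_pos()); print(cinv(e))
s=save("scene","b2s");crop(s,220,140,330,240,6,"b2s")
```

```text
False
slid t8.5 [ 488.4 -237.6  115.6] gap16.1 F [-2.3 16.5  9. ]
[-68.99410171  78.64043586]
```

View pics/b2s.png

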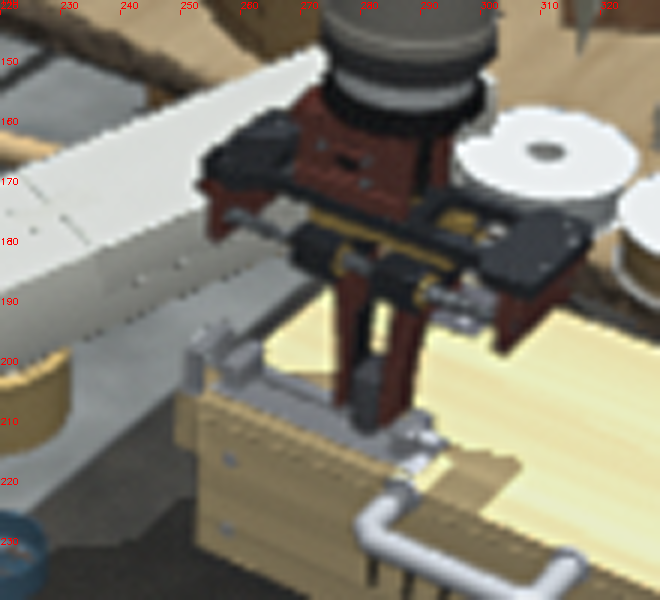

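Run:
```python
from h import *
manip.gripper_to(30)
p=np.array(manip.current_ee_pos()); rep()
st(cw(-69,78.6,121.5),feed=50)
manip.gripper_to(5,15); p=np.array(manip.current_ee_pos());rep("closed");print(cinv(p))
d=cw(0,-1,0)-cw(0,0,0)
print(st(p+d*7,feed=15,stop_force=22)); rep("slid"); e=np.array(manip.current_ee_pos()); print(cinv(e))
manip.gripper_to(30);rep()
st(cw(-69,78,200))
s=save("scene","b3s");crop(s,240,180,300,225,10,"b3s")
s=save("top","b3t");crop(s,270,180,345,245,9,"b3t")
```

```text
t9.1 [ 488.5 -232.7  115.8] gap29.4 F [-5.4 29.7 23.1]
closed t9.7 [ 488.1 -237.3  121.4] gap16.3 F [-1.6  4.   3.2]
[-69.28315216  78.9031766 ]
True
slid t10.2 [ 488.1 -237.3  121.3] gap16.0 F [-1.8  2.6  6.1]
[-69.26674526  78.92916533]
 t10.6 [ 487.5 -236.7  120.6] gap30.1 F [ 0.7 -0.2  0. ]
```

View pics/b3s.png

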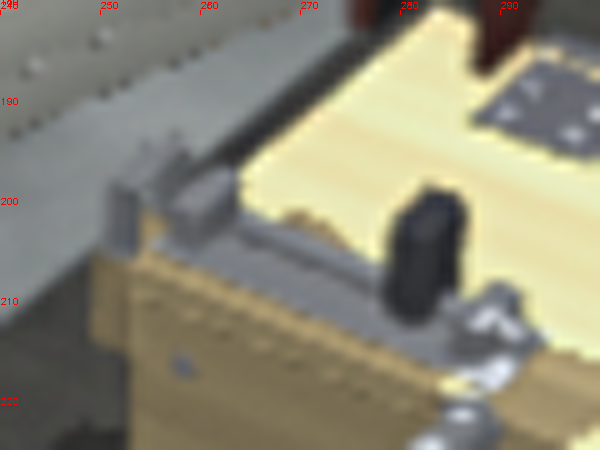

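View pics/b3t.png

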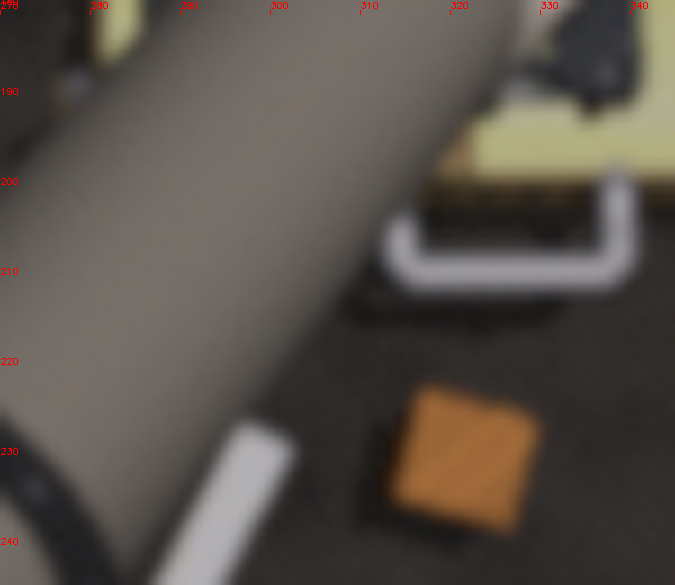

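Run:
```python
from h import *
q=best(cw(-132.5,-1,200),CH[2])[0][1]
go(cw(-132.5,-1,200),q); manip.gripper_to(40,15)
print(st(cw(-132.5,-1,74),feed=100,stop_force=8)); rep("down")
a=np.array(manip.current_ee_pos())
manip.gripper_to(5,20); rep("closed"); e=np.array(manip.current_ee_pos()); print(cinv(a),cinv(e))
s=save("scene","h1s");crop(s,220,140,380,280,5,"h1s")
```

```text
False
down t14.3 [ 424.3 -316.8   74.5] gap40.0 F [ 0.2 -0.1  1.1]
closed t14.8 [ 425.8 -316.6   74.3] gap13.8 F [ 5.9  1.  -1.5]
[-132.18096563   -1.24233863] [-130.73384828   -1.00965005]
```

View pics/h1s.png

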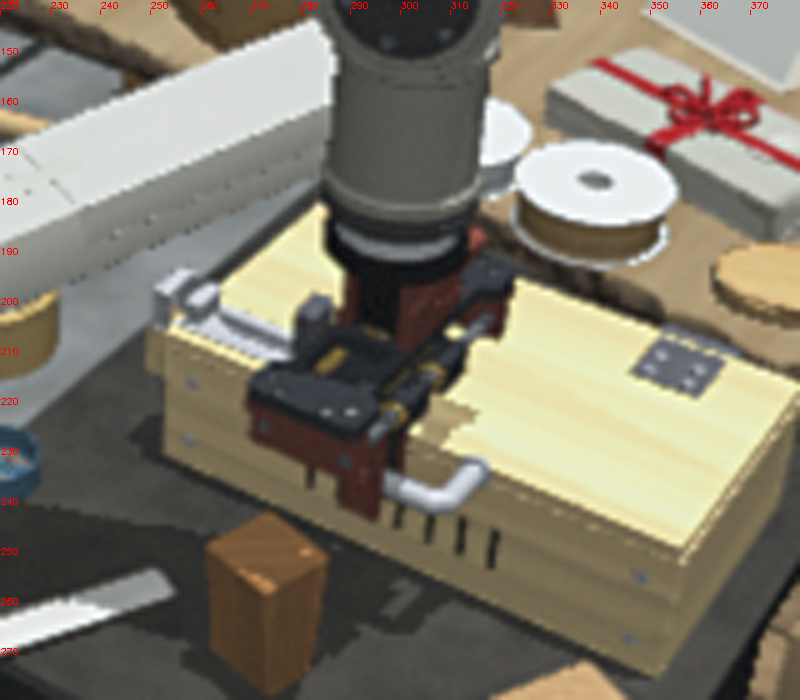

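```bash
sed -i 's/^CH=.*/CH=np.array([558.3,-317,-0.011])/' h.py
python3 - <<'E'
from h import *
p0=np.array(manip.current_ee_pos()); c=cinv(p0); y=c[1]
ax,az,r,ph=85,86,217.5,np.arctan2(6,217.5)
bar=lambda th:np.array([ax-r*np.cos(th+ph),az+r*np.sin(th+ph)])
off=np.array([-132.5,p0[2]])-bar(0); print(off)
t0=manip.current_clock();N=13
for i in range(1,N+1):
    b=bar(1.92*i/N)+off
    st(cw(b[0],y,b[1]),feed=110)
    if i%3==1: rep(i)
rep("end"); e=np.array(manip.current_ee_pos()); print(cinv(e))
s=save("scene","l1s"); crop(s,180,60,400,280,3,"l1s")
E
```

```text
[ -0.08271142 -17.66842165]
1 t15.3 [ 428.9 -316.6  106.2] gap13.1 F [-0.5 -0.6 -1.3]
4 t16.6 [ 463.7 -316.9  194.6] gap13.3 F [-9.3  2.2  5.1]
7 t17.9 [ 534.7 -318.8  261.4] gap12.9 F [-15.3   7.7  23.3]
10 t19.3 [ 629.9 -320.1  287.4] gap13.6 F [-1.1 -1.8  5.6]
13 t20.6 [ 723.  -320.8  270.3] gap13.5 F [ 0.3 -5.   0.9]
end t20.6 [ 723.  -320.8  270.3] gap13.5 F [ 0.3 -5.   0.9]
[164.73009026  -2.01906266]
```

View pics/l1s.png

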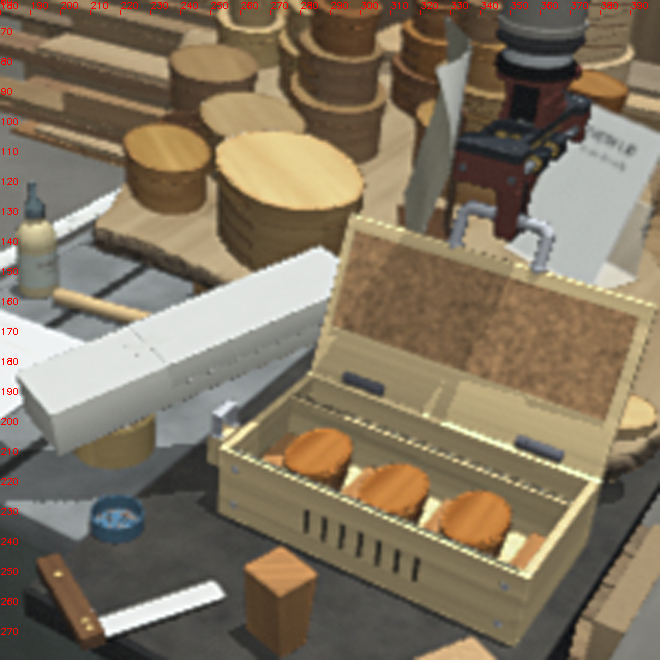

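```bash
cat >> h.py <<'E'
TL=np.radians(12); WY=np.radians(-15.5); WC=np.array([347.5,-298.])
def wedge_tcp(cx,cy,foot,yaw,tl=TL,gx=-8,gz=72):
    h=np.array([np.cos(yaw),np.sin(yaw),0]); G=np.array([cx,cy,foot+gz])+gx*h
    return G+19*(np.sin(tl)*h+np.cos(tl)*np.array([0,0,-1]))
E
python3 - <<'E'
from h import *
Y=np.pi/2+CH[2]
wp=wedge_tcp(*WC,0,WY); print(wp)
ip=wedge_tcp(*cw(60,90,0)[:2],52,CH[2]); print(ip)
for nm,p,j in (("pre",wp+[0,0,70],WY+np.pi/2),("grasp",wp,WY+np.pi/2),("ins+",ip+[0,0,110],Y),("ins",ip,Y)):
    print(nm,[np.round(k[2],2).tolist() for k in best(p,j,TL)])
E
```

```text
[ 343.59760707 -296.91777066   53.41519559]
[ 615.2369172  -227.62088608  105.41519559]
pre [[-0.11, 0.22, 0.85, 2.34, -0.53, 0.52, -0.69], [1.65, 0.38, -1.16, 2.24, 0.54, 0.6, 1.42]]
grasp [[0.28, 0.34, 0.41, 2.37, -0.7, 0.34, -0.54], [1.61, 0.62, -1.19, 2.29, 1.01, 0.61, 1.01]]
ins+ [[-0.29, 0.44, 0.77, 1.82, -0.51, 0.86, -0.87], [1.11, 0.63, -1.18, 1.72, 0.68, 1.02, 1.3]]
ins [[-0.16, 0.55, 0.61, 1.9, -0.63, 0.66, -0.76], [1.1, 0.82, -1.19, 1.81, 0.95, 0.94, 1.11]]
```

Run:
```python
from h import *
t0=manip.current_clock()
manip.gripper_to(40)
e=np.array(manip.current_ee_pos()); st(e+[0,0,50],feed=250); rep("up")
wp=wedge_tcp(*WC,0,WY)
p=wp+[0,0,70]; q=best(p,WY+np.pi/2,TL)[0][1]
go(p,q); rep("pre")
manip.gripper_to(80)
try: print(st(wp,feed=150,stop_force=10))
except manip.IKError as x: print("IKE",x)
rep("at"); print(np.round(manip.current_joint_pos(),2))
s=save("scene","w1s"); crop(s,180,80,400,290,3,"w1s")
```

```text
up t21.6 [ 723.5 -320.4  322.5] gap40.0 F [-0.7  1.1 -0.9]
pre t23.2 [ 344.6 -297.6  123.8] gap39.9 F [-0.2 -0.4 -1. ]
False
at t24.6 [ 343.5 -297.3   53.6] gap80.2 F [-0.1  0.2 -0.7]
[ 0.14  0.37  0.58  2.37 -0.85  0.38 -0.38]
```

View pics/w1s.png

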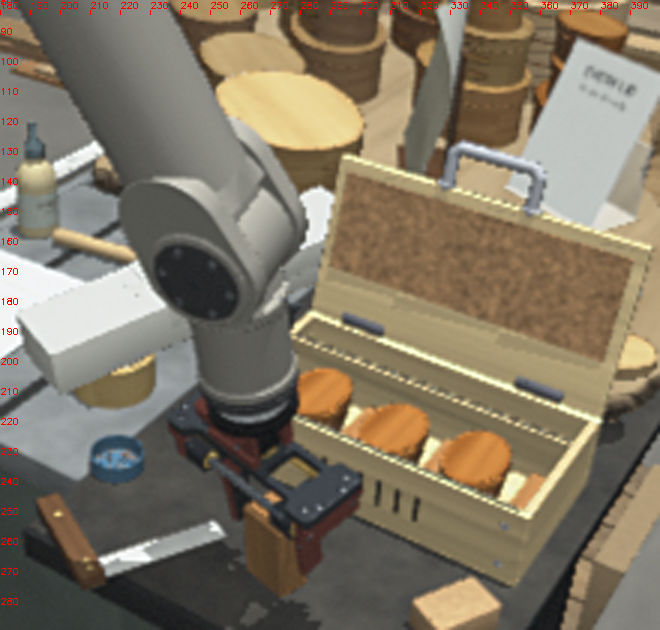

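Wedge straddled, lid still wide open. Grip and carry it over the trough.

Run:
```python
from h import *
Y=np.pi/2+CH[2]
manip.gripper_to(40,30); rep("grip"); e=np.array(manip.current_ee_pos())
st(e+[0,0,110],feed=250)
ip=wedge_tcp(*cw(60,90,0)[:2],52,CH[2])
p=ip+[0,0,75]; q=best(p,Y,TL)[0][1]
go(p,q); rep("pre"); print("want",p)
s=save("scene","w2s"); crop(s,220,60,400,250,4,"w2s")
s=save("top","w2t"); crop(s,260,100,390,230,5,"w2t")
```

```text
grip t25.2 [ 343.9 -296.7   53.6] gap49.8 F [-1.5  2.1  5.5]
pre t26.9 [ 613.2 -229.4  179.8] gap50.0 F [-0.1 -0.  -1.2]
want [ 615.2369172  -227.62088608  180.41519559]
```

View pics/w2s.png

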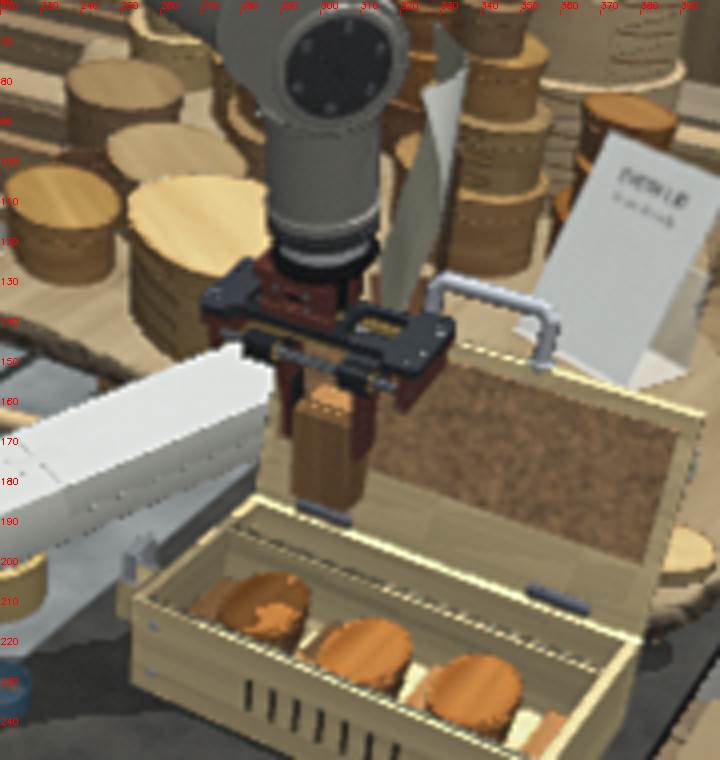

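View pics/w2t.png

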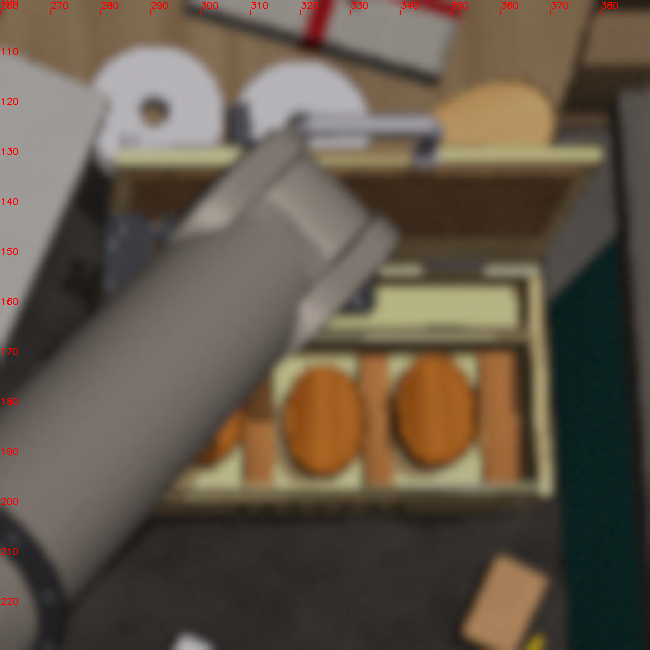

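Run:
```python
from h import *
t=load("w2t")
col=t["img"][148:172,340:352].astype(float).mean(1); 
for r,v in zip(range(148,172),col): print(r,v.round(),round(cinv(onz(t,(346,r),52))[0],1),round(cinv(onz(t,(346,r),85))[0],1))
print(proj(t,[cw(40,-90,85),cw(80,-90,85),cw(40,-90,52),cw(80,-90,52),cw(31,-90,85),cw(90,-90,85),cw(-81,-90,85),cw(-90,-90,85)]))
```

```text
148 [43. 62. 74.] 115.2 105.6
149 [45. 65. 77.] 111.2 101.6
150 [47. 66. 78.] 107.2 97.7
151 [51. 66. 77.] 103.1 93.7
152 [61. 74. 82.] 99.1 89.8
153 [72. 86. 93.] 95.1 85.9
154 [70. 88. 97.] 91.1 81.9
155 [57. 76. 86.] 87.0 78.0
156 [61. 86. 96.] 83.0 74.1
157 [ 95. 131. 137.] 79.0 70.1
158 [122. 168. 170.] 75.0 66.2
159 [130. 179. 181.] 71.0 62.3
160 [131. 180. 182.] 67.0 58.4
161 [131. 180. 182.] 63.0 54.5
162 [131. 179. 182.] 59.0 50.6
163 [128. 176. 178.] 55.0 46.7
164 [116. 159. 163.] 51.1 42.8
165 [ 96. 131. 136.] 47.1 38.9
166 [ 92. 120. 128.] 43.1 35.0
167 [ 93. 119. 129.] 39.1 31.1
168 [66. 86. 95.] 35.2 27.2
169 [40. 58. 70.] 31.2 23.4
170 [45. 72. 94.] 27.2 19.5
171 [ 56.  96. 131.] 23.3 15.6
[[348.62344797 164.71225187]
 [348.20400554 154.48701434]
 [346.84838742 166.77909903]
 [346.44572096 156.75344961]
 [348.71837072 167.02629438]
 [348.09976215 151.94575172]
 [349.91680362 196.24189121]
 [350.01450774 198.62373844]]
```

Run:
```python
from h import *
ip=wedge_tcp(*cw(60,90,0)[:2],52,CH[2])
st(ip+[0,0,35],feed=120); rep("mid"); print(ip)
r=st(ip+[0,0,-1],feed=40,stop_force=10); rep(str(r))
s=save("scene","w3s"); crop(s,220,60,400,250,4,"w3s")
```

```text
mid t27.5 [ 614.9 -228.   140.5] gap49.9 F [ 0.6  0.2 -0.8]
[ 615.2369172  -227.62088608  105.41519559]
True t28.3 [ 613.6 -227.6  105.6] gap50.3 F [-1.9 -0.   4.3]
```

View pics/w3s.png

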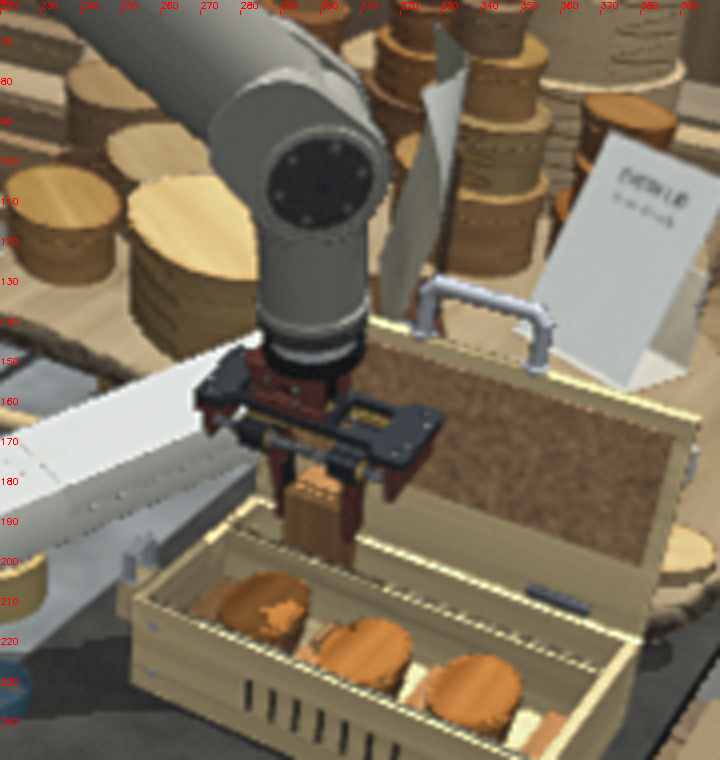

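```bash
cat >> h.py <<'E'
def boxes(t,z=72,roi=None):
    hsv=cv2.cvtColor(t["img"],cv2.COLOR_BGR2HSV)
    m=cv2.inRange(hsv,(5,150,100),(17,255,255))
    if roi is None:
        pts=proj(t,[cw(-86,-160,72),cw(-86,160,72),cw(36,160,72),cw(36,-160,72)])
    else: pts=proj(t,roi)
    k=np.zeros_like(m); cv2.fillConvexPoly(k,np.int32(np.round(pts)),255); m&=k
    m=cv2.morphologyEx(m,cv2.MORPH_OPEN,np.ones((3,3)))
    out=[]
    for c in cv2.findContours(m,0,2)[0]:
        if cv2.contourArea(c)<60: continue
        e=cv2.fitEllipse(c); P=onz(t,e[0],z)
        # axis dir in world
        a=np.radians(e[2]+90); u=np.array([np.cos(a),np.sin(a)])
        Q=onz(t,np.array(e[0])+5*u,z)-P; out.append((P,cinv(P) ,np.array(e[1])*3.75,np.degrees(np.arctan2(Q[1],Q[0])),e[0]))
    return out
E
python3 - <<'E'
from h import *
manip.gripper_to(80); rep("rel")
h=np.array([np.cos(CH[2]),np.sin(CH[2]),0])
e=np.array(manip.current_ee_pos())
st(e+110*(-np.sin(TL)*h+np.cos(TL)*np.array([0,0,1])),feed=200); rep("out")
for b in boxes(load("w2t")): print([np.round(x,1) for x in b])
t=load("w2t"); crop(t,280,160,380,205,7,"bx")
s=save("scene","w4s"); crop(s,220,60,400,250,4,"w4s")
E
```

```text
rel t29.0 [ 612.1 -227.2  104.9] gap79.9 F [ 0.7  0.1 -0.4]
out t29.7 [ 589.  -226.2  211.7] gap80.1 F [-0.5 -0.1 -0.2]
[array([ 509.7, -256.8,   72. ]), array([-49.2,  59.7]), array([41.6, 52.7]), np.float64(175.7), array([309.2, 188.6])]
[array([ 527.1, -329.9,   72. ]), array([-31.1, -13.3]), array([83.2, 95.4]), np.float64(94.1), array([328.4, 183.8])]
[array([ 533.9, -417. ,   72. ]), array([ -23.3, -100.2]), array([88.1, 98. ]), np.float64(84.3), array([351.3, 181.8])]
```

View pics/w4s.png

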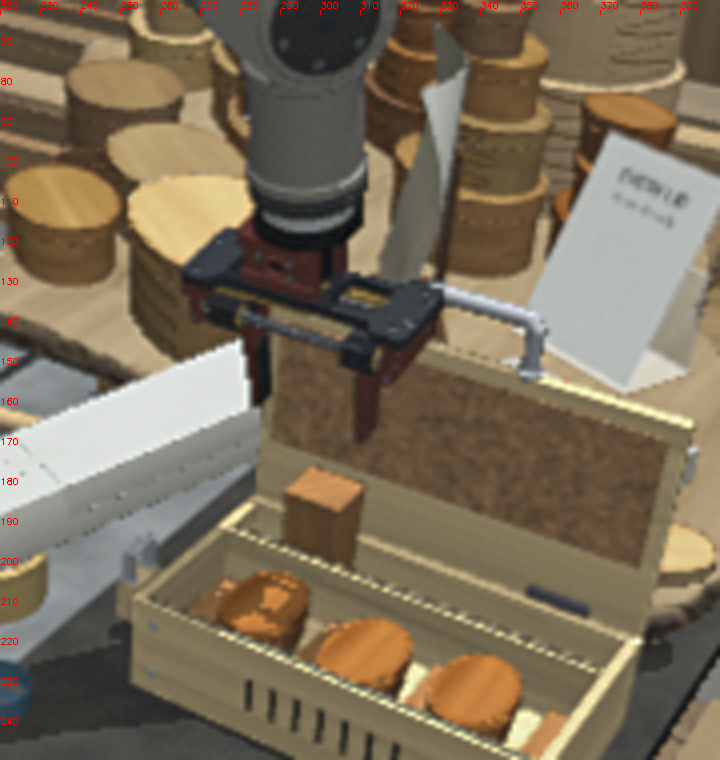

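View pics/bx.png

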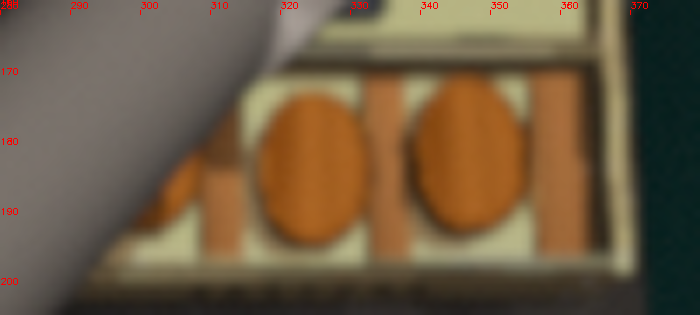

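Run:
```python
from h import *
t=load("w2t");hsv=cv2.cvtColor(t["img"],cv2.COLOR_BGR2HSV)
for p in [(325,184),(320,184),(347,182),(334,182),(334,176),(360,182),(312,190),(303,188)]: print(p,hsv[p[1],p[0]])
for uv in [(324.7,184.3),(347.1,182.3)]: print(onz(t,uv,72),cinv(onz(t,uv,72)))
```

```text
(325, 184) [ 14 202 167]
(320, 184) [ 14 219 142]
(347, 182) [ 15 204 165]
(334, 182) [ 14 166 154]
(334, 176) [ 14 162 165]
(360, 182) [ 14 164 165]
(312, 190) [ 14 162 162]
(303, 188) [ 13 191 116]
[ 525.41801112 -315.93718149   72.        ] [-32.89169031   0.70105963]
[ 532.10364917 -401.04868388   72.        ] [-25.27024909 -84.33175303]
```

```bash
cat >> h.py <<'E'
def pick(x,y,yaw=0.,z=44,op=74):
    J=np.pi/2+CH[2]+yaw
    p=cw(x,y,170); q=best(p,J)[0][1]
    go(p,q); manip.gripper_to(op,15)
    print(st(cw(x,y,z),feed=130,stop_force=8)); rep("down")
    manip.gripper_to(40,20); rep("grip")
    g=manip.current_finger_gap(); e=np.array(manip.current_ee_pos())
    st(cw(x,y,240),feed=200); rep("lift"); return g,e
def place(X,Yw,z=20,dirn=0.):
    q=best((X,Yw,110),dirn)[0][1]
    go((X,Yw,130),q)
    print(st((X,Yw,z-1),feed=80,stop_force=6)); rep("placed")
    manip.gripper_to(76); e=np.array(manip.current_ee_pos())
    st(e+[0,0,140],feed=250)
E
python3 - <<'E'
from h import *
for p,j in ((cw(-25,-88,170),np.pi/2),(cw(-25,-88,44),np.pi/2),((595,255,110),0),((595,255,20),0),((419,255,20),0)):
    print([np.round(k[2],2).tolist() for k in best(p,j)])
print(pick(-25,-89))
s=save("scene","p1s"); crop(s,180,60,400,280,3,"p1s")
E
```

```text
[[0.01, 0.65, 0.83, 1.66, -0.54, 1.07, -0.57], [1.28, 0.82, -1.19, 1.57, 0.79, 1.3, 1.55]]
[[0.07, 0.8, 0.73, 1.73, -0.67, 0.88, -0.47], [1.28, 1.02, -1.2, 1.64, 1.01, 1.21, 1.42]]
[[-0.88, 0.6, 0.53, 1.75, -0.38, 0.89, -0.18], [-1.21, 0.9, 1.16, 1.77, -0.92, 1.13, -2.88]]
[[-0.8, 0.71, 0.42, 1.78, -0.41, 0.74, -0.16], [-1.16, 0.99, 1.05, 1.81, -1.03, 1.01, -2.82]]
[[-1.28, 0.64, 0.79, 2.18, -0.8, 0.64, 0.09], [-1.43, 0.8, 1.04, 2.18, -1.04, 0.8, -2.83]]
False
down t32.0 [ 532.8 -406.3   44.9] gap74.2 F [-0.2 -0.5  0.1]
grip t32.4 [ 532.8 -405.7   44.7] gap59.4 F [-1.1  1.2  4.8]
lift t33.5 [ 531.8 -405.   238.6] gap58.7 F [ 0.6 -0.8 -0.9]
(59.364387281568455, array([ 532.75171452, -405.72255534,   44.6938455 ]))
```

View pics/p1s.png

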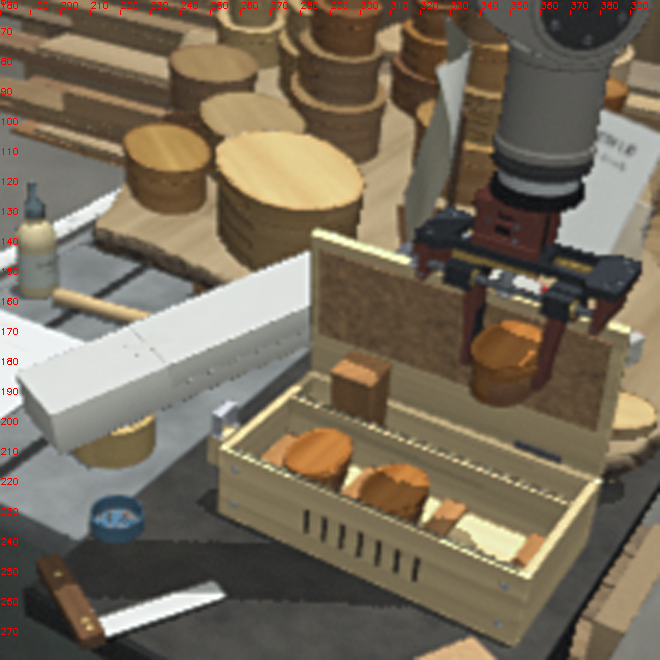

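Run:
```python
from h import *
go((450,0,260),manip.current_eef_rot()); rep("via")
place(594,255); rep("after")
s=save("scene","p2s"); crop(s,130,80,400,280,3,"p2s")
s=save("top","p2t"); crop(s,140,120,380,210,3,"p2t")
```

```text
via t35.1 [450.5  -0.6 260.3] gap58.5 F [-0.1  0.   0. ]
True
placed t37.6 [593.7 254.9  20.7] gap59.1 F [-1.6 -0.5  4.5]
after t38.8 [591.9 255.1 158.1] gap76.2 F [ 0.   0.6 -0.9]
```

View pics/p2s.png

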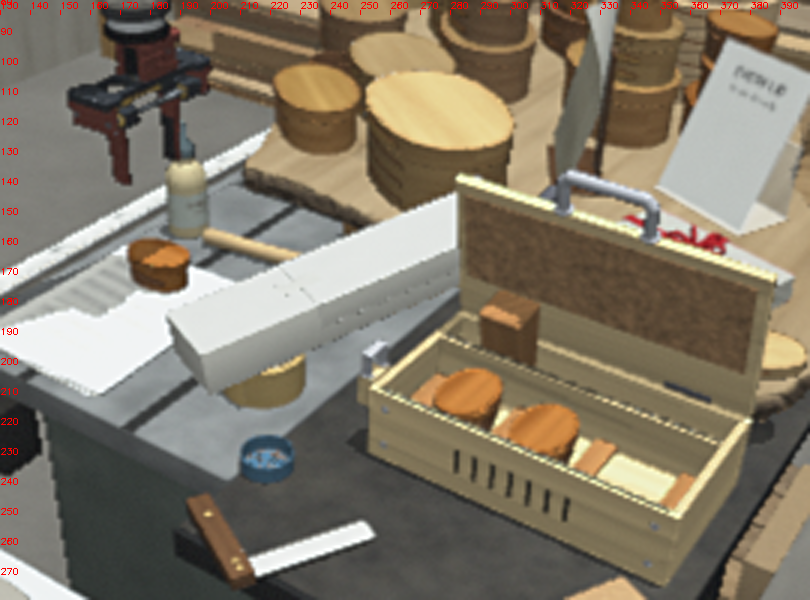

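View pics/p2t.png

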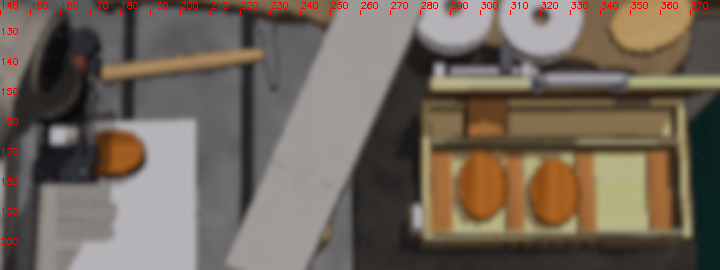

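```bash
sed -i 's/(5,150,100),(17,255,255)/(5,182,70),(18,255,255)/' h.py
python3 - <<'E'
from h import *
for b in boxes(load("p2t")): print([np.round(x,1) for x in b])
E
```

```text
[array([ 526.7, -316.1,   72. ]), array([-31.6,   0.5]), array([57.6, 75.1]), np.float64(177.0), array([324.7, 184. ])]
[array([ 536.8, -225.1,   72. ]), array([-22.6,  91.6]), array([56.7, 77.4]), np.float64(-0.8), array([300.6, 181.7])]
```

Run:
```python
from h import *
e=np.array(manip.current_ee_pos()); st([e[0],e[1],230],feed=250)
go((450,0,260),best((450,0,260),np.pi/2)[0][1])
print(pick(-30,1))
go((450,0,260),manip.current_eef_rot()); rep("via")
place(506,255); rep("after")
s=save("scene","p3s"); crop(s,130,80,400,280,3,"p3s")
s=save("top","p3t"); crop(s,140,120,380,210,3,"p3t")
for b in boxes(s): print([np.round(x,1) for x in b])
```

```text
False
down t43.1 [ 528.9 -316.1   44.8] gap74.1 F [-0.3 -0.4  1.1]
grip t43.5 [ 528.8 -315.8   44.7] gap58.7 F [-0.8  0.9  4.5]
lift t44.7 [ 527.6 -315.1  238.6] gap58.8 F [-0.5 -0.2 -1.6]
(58.72313769890145, array([ 528.76025216, -315.81910825,   44.66903144]))
via t45.9 [450.4  -1.  259.9] gap58.5 F [-1.4  0.8  0.2]
True
placed t48.3 [505.8 254.9  20.6] gap58.7 F [-1.   0.7  5.8]
after t49.5 [503.9 254.8 158.4] gap76.1 F [-1.  -0.   0.5]
[array([ 536.2, -225.4,   72. ]), array([-23.1,  91.4]), array([56.5, 79. ]), np.float64(0.5), array([300.7, 181.8])]
```

View pics/p3s.png

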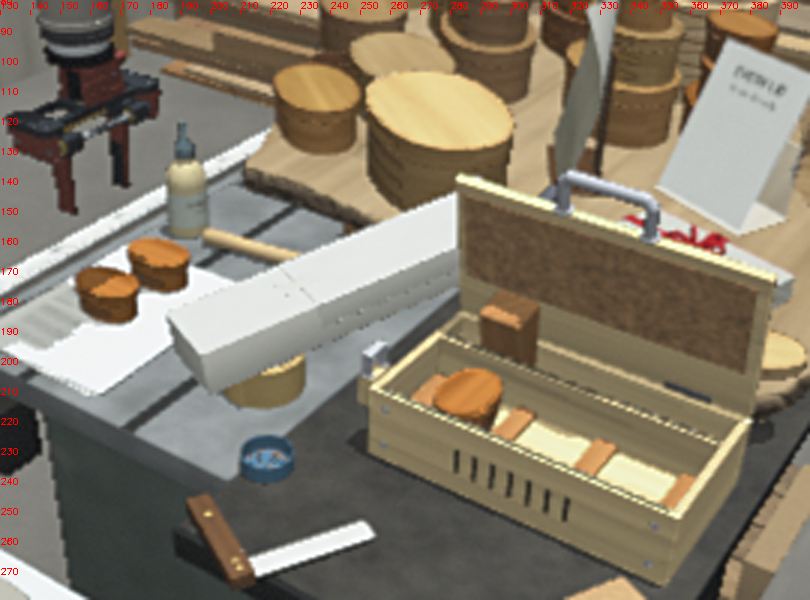

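View pics/p3t.png

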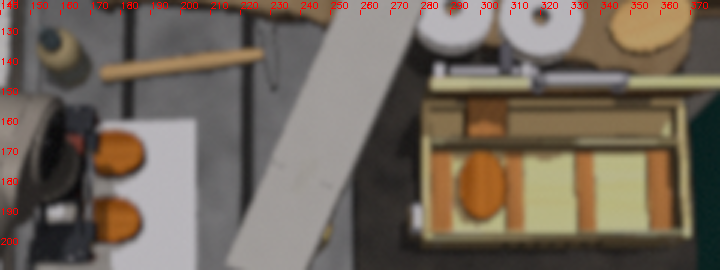

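Run:
```python
from h import *
e=np.array(manip.current_ee_pos()); st([e[0],e[1],230],feed=250)
go((450,0,260),best((450,0,260),np.pi/2)[0][1])
print(pick(-18,91.5,z=45.5))
go((450,0,260),manip.current_eef_rot()); rep("via")
place(418,255,z=21); rep("after")
go((450,0,260),best((450,0,260),np.pi/2)[0][1])
s=save("scene","p4s"); crop(s,130,80,400,280,3,"p4s")
s=save("top","p4t"); crop(s,140,120,380,240,3,"p4t")
```

```text
False
down t53.9 [ 541.8 -225.7   46.2] gap73.7 F [-0.6 -0.1 -0.5]
grip t54.3 [ 541.7 -225.3   46.1] gap58.6 F [-0.7  0.7  5.1]
lift t55.4 [ 540.6 -224.8  238.8] gap58.7 F [ 0.6  0.1 -1.1]
(58.595507570535226, array([ 541.71165711, -225.33573099,   46.09388767]))
via t56.5 [450.3  -0.6 260.1] gap58.9 F [ 1.   0.4 -0.9]
True
placed t58.9 [417.8 254.8  21.8] gap58.7 F [0.  0.5 2.4]
after t60.1 [416.1 254.1 160.4] gap76.2 F [ 0.   0.5 -0.5]
```

View pics/p4s.png

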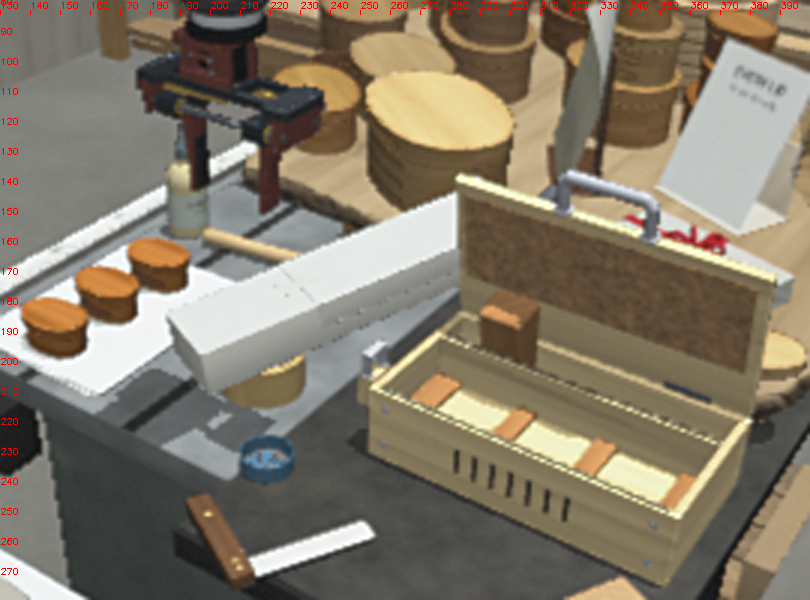

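View pics/p4t.png

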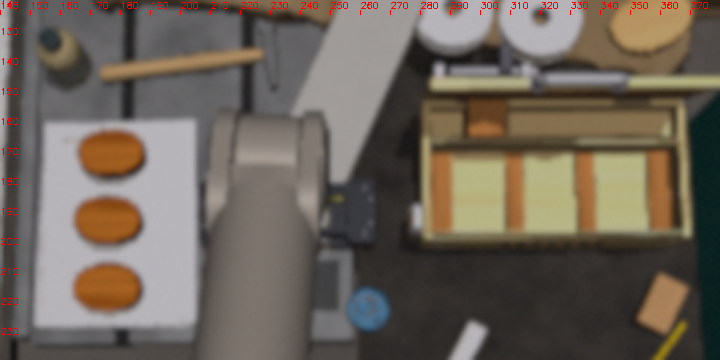

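Run:
```python
from h import *
t=load("p4t"); print(cinv(onz(t,(140+487/3,120+127/3),136)))
T2=np.radians(16);Y=np.pi/2+CH[2]
ip=wedge_tcp(*cw(60,90,0)[:2],52,CH[2],T2,-10); h=np.array([np.cos(CH[2]),np.sin(CH[2]),0]); back=-np.sin(T2)*h+np.cos(T2)*np.array([0,0,1])
wp=wedge_tcp(365,-300,0,CH[2],T2,-10)
for p in (ip+110*back,ip,ip+[0,0,90],wp+[0,0,90],wp): print([np.round(k[2],2).tolist() for k in best(p,Y,T2)][:1])
p=ip+110*back; go(p,best(p,Y,T2)[0][1]); manip.gripper_to(76,25); rep("pre")
print(st(ip+[0,0,1],feed=100,stop_force=8)); rep("at")
s=save("scene","r1s"); crop(s,220,60,400,250,4,"r1s")
```

```text
[36.4869295  90.16789941]
[[-0.39, 0.39, 0.9, 1.94, -0.62, 0.78, -0.73]]
[[-0.22, 0.56, 0.7, 1.96, -0.82, 0.62, -0.58]]
[[-0.35, 0.46, 0.86, 1.9, -0.67, 0.78, -0.71]]
[[-0.08, 0.2, 0.87, 2.3, -0.65, 0.59, -0.29]]
[[0.16, 0.41, 0.63, 2.36, -1.12, 0.47, 0.17]]
pre t62.7 [ 584.8 -225.8  211.8] gap76.0 F [ 0.5 -0.6  0.7]
False
at t64.0 [ 614.4 -227.8  107.1] gap75.7 F [-0.3 -0.7 -0.8]
```

View pics/r1s.png

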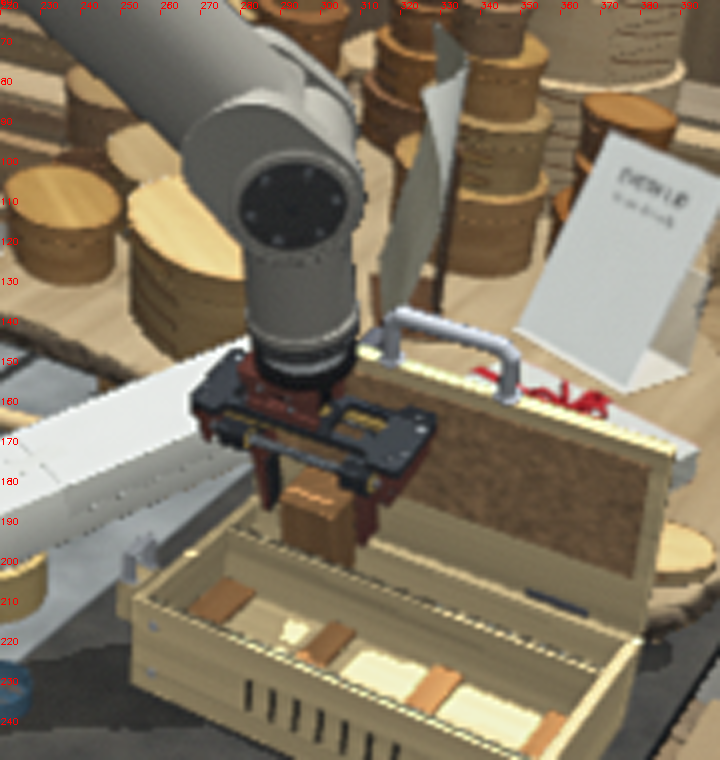

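Run:
```python
from h import *
T2=np.radians(16);Y=np.pi/2+CH[2]
ip=wedge_tcp(*cw(60,90,0)[:2],52,CH[2],T2,-10);print(ip)
manip.gripper_to(35,30); rep("grip"); e=np.array(manip.current_ee_pos())
st(e+[-1,0,50],feed=80); rep("up")
st(e+[-40,0,90],feed=150)
wp=wedge_tcp(365,-300,0,CH[2],T2,-10); wp[2]+=e[2]-ip[2]
p=wp+[0,0,70]; go(p,best(p,Y,T2)[0][1]); rep("pre")
s=save("scene","r2s"); crop(s,180,60,400,280,3,"r2s")
```

```text
[ 614.52374798 -227.6130409   105.73602778]
grip t64.5 [ 614.7 -227.5  106.9] gap50.0 F [-0.2  1.   1.1]
up t65.3 [ 614.3 -227.8  157.7] gap49.7 F [-0.7 -1.1 -0.8]
pre t66.8 [ 361.9 -300.3  125.3] gap49.8 F [ 0.1 -0.3 -1.7]
```

View pics/r2s.png

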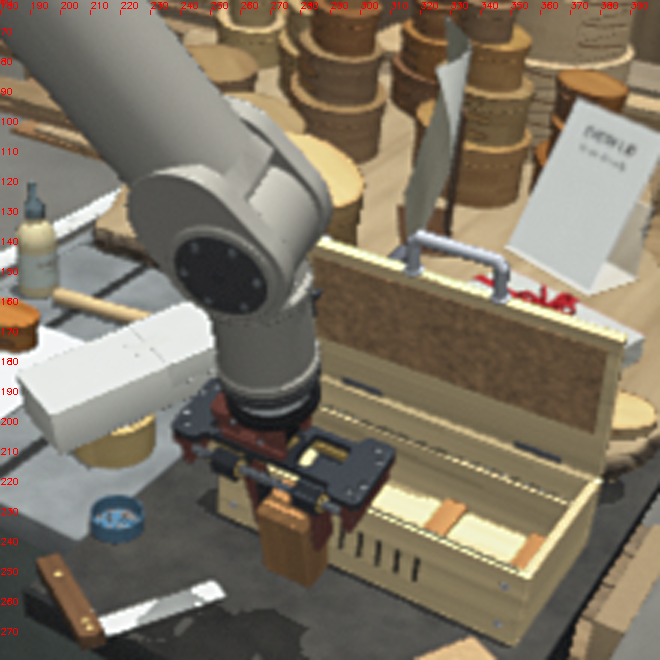

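Run:
```python
from h import *
T2=np.radians(16)
wp=wedge_tcp(365,-300,0,CH[2],T2,-10); wp[2]+=1.2
print(st(wp+[0,0,-2],feed=50,stop_force=6)); rep("down")
manip.gripper_to(76); e=np.array(manip.current_ee_pos())
h=np.array([np.cos(CH[2]),np.sin(CH[2]),0]); back=-np.sin(T2)*h+np.cos(T2)*np.array([0,0,1])
try: st(e+back*100,feed=150)
except manip.IKError: st(e+[0,0,100],feed=150)
go((430,0,260),best((430,0,260),np.pi/2)[0][1]); rep("aside")
manip.hold(18)
s=save("scene","c1s"); crop(s,130,80,400,280,3,"c1s")
s=save("top","c1t"); crop(s,140,120,380,240,3,"c1t")
rep()
```

```text
True
down t68.1 [ 360.1 -300.    54.6] gap50.0 F [-0.9  1.1  5.5]
aside t70.8 [429.5  -0.9 259.2] gap76.4 F [0.5 0.4 0.2]
 t88.9 [430.   0. 260.] gap75.6 F [-0.2  0.4  1.2]
```

View pics/c1s.png

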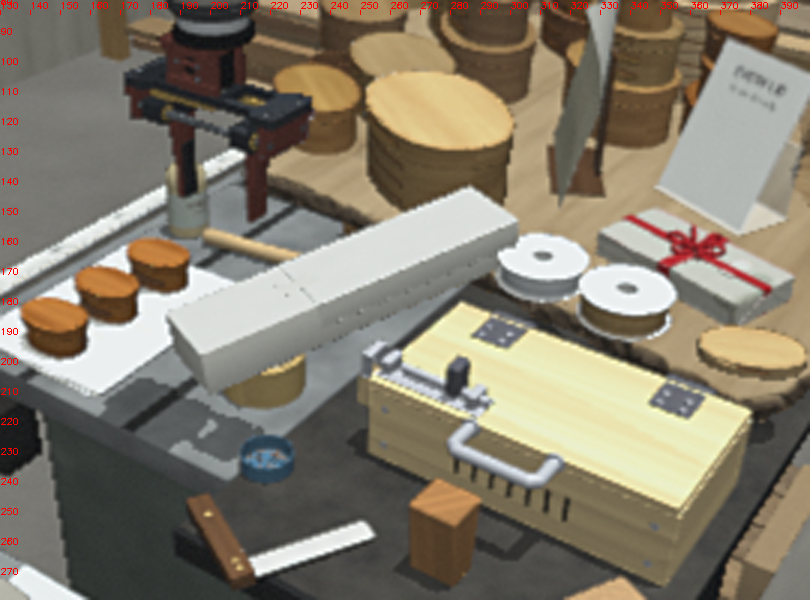

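View pics/c1t.png

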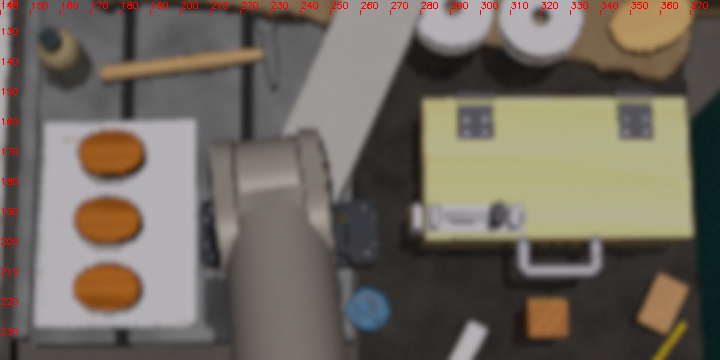

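Run:
```python
from h import *
Y=np.pi/2+CH[2]; x=-70.5
manip.hold(3)
manip.gripper_to(36,15)
p=cw(x,79,200); go(p,best(p,Y)[0][1])
print(st(cw(x,79,117),feed=80,stop_force=8)); rep("down")
manip.gripper_to(5,15); rep("closed"); p=np.array(manip.current_ee_pos()); print(cinv(p))
d=cw(0,1,0)-cw(0,0,0)
print(st(p+d*48,feed=40,stop_force=22)); rep("slid"); e=np.array(manip.current_ee_pos()); print(cinv(e))
manip.hold(0.3); rep(); p=np.array(manip.current_ee_pos())
print(st(p+d*5,feed=15,stop_force=22)); rep("again"); e=np.array(manip.current_ee_pos()); print(cinv(e))
```

```text
True
down t94.8 [ 488.1 -237.2  116.6] gap36.0 F [-1.2  0.6  5. ]
closed t95.2 [ 487.8 -237.   116. ] gap15.9 F [-0.6 -1.4  7.1]
[-71.39752495  79.25052711]
False
slid t96.5 [ 488.2 -194.9  116.5] gap15.5 F [  1.2 -18.3  -2.3]
[-71.4405264  121.34608465]
 t96.8 [ 488.2 -194.9  116.5] gap16.1 F [  1.5 -18.3  -2.4]
False
again t97.1 [ 488.2 -194.9  116.8] gap16.0 F [  0.8 -15.7  -3.9]
[-71.42741788 121.32984797]
```

Run:
```python
from h import *
e=np.array(manip.current_ee_pos()); st(e,feed=20); rep()
manip.gripper_to(36); rep("open")
e=np.array(manip.current_ee_pos()); st([e[0],e[1],220],feed=120)
go((430,0,300),best((430,0,300),np.pi/2)[0][1]); rep("aside"); manip.hold(1)
s=save("scene","f1s"); crop(s,130,80,400,300,3,"f1s")
crop(s,240,180,300,225,10,"f1b")
s=save("top","f1t"); crop(s,140,120,380,260,3,"f1t")
for b in boxes(s,48,[[365,140,48],[365,360,48],[650,360,48],[650,140,48]]): print([np.round(x,1) for x in b])
```

```text
t97.5 [ 488.1 -195.2  116.6] gap15.9 F [ 1.5 -4.8 -3. ]
open t98.0 [ 488.2 -194.6  116.8] gap35.9 F [0.1 0.2 0.5]
aside t99.9 [430.   -0.6 299.6] gap35.9 F [-0.3  0.1 -0.3]
[array([416.3, 250.3,  48. ]), array([-148.3,  565.7]), array([49.4, 72.7]), np.float64(89.7), array([175.6, 215.6])]
[array([502.5, 252.2,  48. ]), array([-62. , 568.5]), array([49.3, 72. ]), np.float64(87.8), array([175.7, 193.2])]
[array([590. , 250.1,  48. ]), array([ 25.4, 567.4]), array([47.9, 75. ]), np.float64(90.5), array([176.8, 170.9])]
```

View pics/f1s.png

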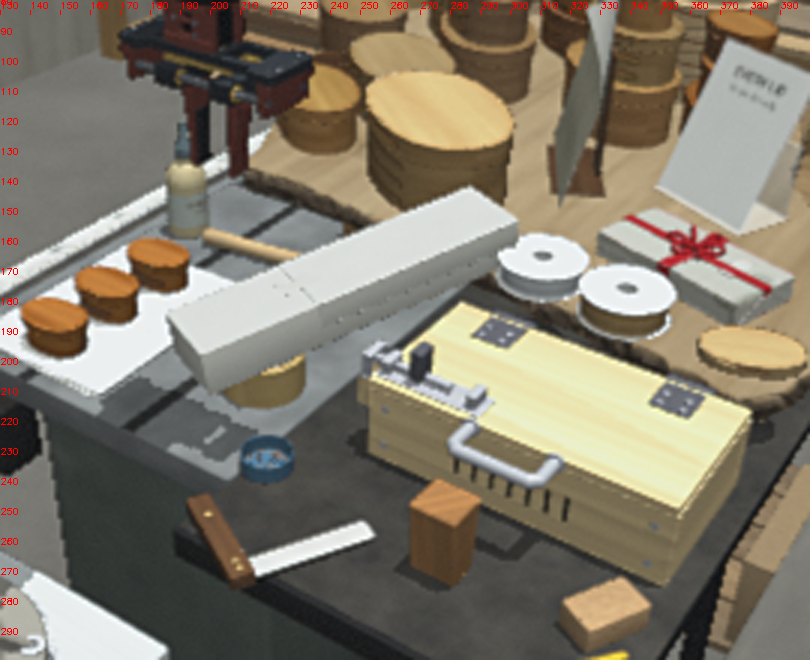

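View pics/f1b.png

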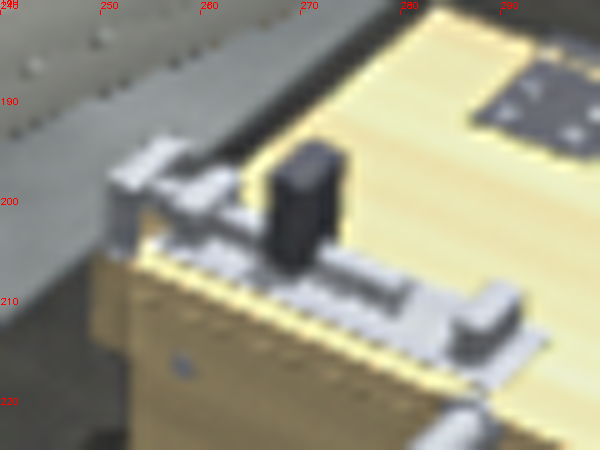

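View pics/f1t.png

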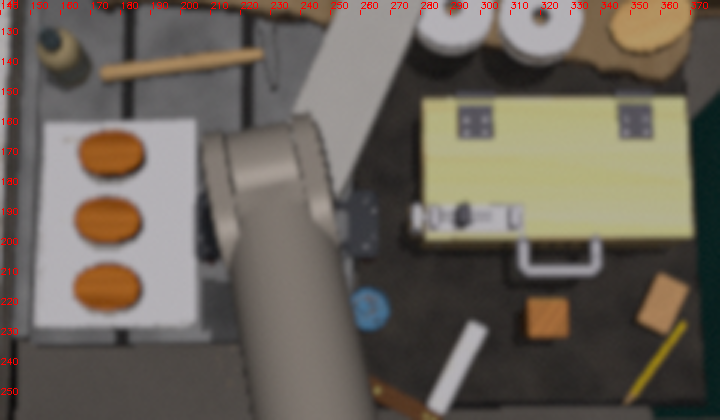

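```bash
python3 -c "
from h import *
manip.job_done(); rep('done')"
```

```text
the job is handed in; nothing more can be done
the job is handed in; nothing more can be done
```

The job is done and handed in at about 101 s of the 210 s allowed; no verdict was reported.

- **Chest opened:** I drew the bolt to its stop, swung the lid to about 1.92 rad, and stood the wedge thin end down in the trough. The lid rested on it.
- **Boxes:** all three were there, and all were taken out. They now stand upright in a row on the sheets, at about x 416, 502 and 590 and y 251.
- **Chest closed:** I took the wedge out and stood it on the table in front of the chest, at about (365, -300). The lid sank shut by itself, and I pushed the bolt 42.1 mm until it hit a hard stop.

**Last checks:** the final pictures, taken about a second before hand-in, show:
- the lid shut
- the bolt under its keeper
- the chest empty, as last seen just before the lid shut
- the wedge standing
- the other things on the table where they were
- the gripper open and clear

I saw no box knocked aside at any point.

**Two readings disagreed:**
- The bolt travelled only about 39.7 mm when opening. The stop was the same at two grip heights, and closing gave the full 42 mm. It probably shifted about 2 mm when I first gripped it.
- The handle turned out to be about 1.8 mm further in x than the pictures gave, so I moved the chest position by that much.

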